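Clip the contactor onto the machine panel's rail

TASK

Fit the black contactor onto the rail of the control panel, lined up with the yellow label: hold it tilted and hook its white lip under the rail edge on the label's side, then rock it down until its orange sprung foot clicks under the other edge and it sits flat and fully home. Then push its blue test plunger fully in and let it spring back, and let go of everything. Leave the tools and the bottle where they are.

Things in the scene. Friction and masses are not known exactly. Their poses are not given: they have to be found in the camera images.
- contactor_center (a point): Centre of the loose contactor (0.3 kg), 40 mm above its lowest face, z up: black block 80 mm (x) by 45 (y), topped by a grey block 44 by 28. Grip the black sides, y = -22.5 and 22.5. Here z is: lowest face -40, underside of black block -26, its top 22, grey top 42 mm. White lip at the -x end, orange foot at +x. It stands upright on a 4 mm green mat.
- mount (a point): Middle of the flat underside (recess ceiling) of the contactor's black block, which rests on the rail; 26 mm below contactor_center, same axes. Legs reach 14 mm below it: lip leg x = -29 to -19.2 mm, two foot-end legs x = 28 to 39. Fitted, it lies at seat, axes alike, with up to 2 mm slack across the rail.
- lip_tip (a point): Upper edge of the tip of the rigid white lip (40 mm wide, 5 thick), which points to +x from its leg; from mount x -13.5, z -5.8 mm, same axes. Its top rises to 3.6 mm below the ceiling at the leg. This slot takes the 3 mm rail flange with the foot end raised, up to about 28 degrees; 24 suits well, below 18 the foot meets the rail too soon.
- foot (a joint): Orange sprung foot, 0 = at rest, positive (to 0.0055 m) = pushed back to the contactor's +x. Its nose tip at rest is 14 mm to +x of mount, 5.5 below it, so overlaps the rail edge by 3.5 mm. Pressing the foot end down (some 3 to 10 N there) drives its 30 degree ramp over the edge; it then springs back under it. Spring 1.4 N at rest, 700 N/m.
- plunger (a joint): Blue test plunger on top of the contactor: 0 = out, 0.005 m = fully pressed (about 5 N); springs back.
- plunger_top (a point): Centre of the top of the round blue plunger (18 mm across), 8 mm above the contactor's grey top and 11 mm from its middle towards the lip end; z up, axes as the contactor.
- seat (a point): Wanted place of mount: middle of the rail's top face, level with the yellow label (20 by 45 mm, flat on the plate 75 mm to -x). y along the rail, x across it away from label and robot. Steel rail 35 mm wide (edges x = -17.5, 17.5), top 28 mm above the bench; its edge flanges are 3 mm thick, free 7.5 mm inwards underneath, 22 mm above the plate. Lip goes under x = -17.5.
- panel: Fixed control panel lying flat: plate 200 mm (x) by 380 (y) by 3, origin under its middle, on the bench. The 340 mm rail runs along y through the middle. On it a white breaker (y = 129 to 165, up to 97 mm above the bench) and a grey supply (y = -166 to -126, up to 88). A wiring duct 37 mm high runs along y at x = 72 to 94.
- screwdriver: Bystander: 190 mm screwdriver lying between the robot and the mat.
- spanner: Bystander: 160 mm spanner lying between the robot and the panel.
- oil: Bystander: red bottle beyond the mat, 60 mm across, 150 mm high; origin at the centre of its underside.
Things that resemble listed ones, but are neither listed nor needed, are in the scene too. Of the things that look like the part that bears contactor_center, take the one that is farthest to the robot's right at the start.

How it is judged:
By the outcome, as a careful person would: the job done as asked, in the order asked, and still so for the second after the job is handed in, with the robot touching nothing.
It also fails if it takes over 48 s, if anything falls off the work surface, if the arm or the gripper's body presses on something with over 40 N, if the wrist force passes 120 N, or if a joint passes its speed limit or range.

ROBOT

A 6-joint arm with a two-finger parallel gripper is mounted at the origin on the work surface. World frame = base frame: x ahead of the robot, y to its left, z up, the work surface at z = 0. Lengths are in m, angles in rad, forces in N, time in s.
With the tool pointing down it reaches from about 0.4 to 0.925 m from the base axis. Payload 12.5 kg.
Tool frame: the origin (TCP) lies on the centre line of the jaws, within the pads' length; the fingertips stand 22 mm ahead of it and the grasp point (between the pads) lies 3 mm ahead of it; y points along the fingers, z is the direction in which the jaws open and shut, and the axes are right-handed (so a half turn about y gives the same grasp; the last joint's range is limited). The gripper opens to 95 mm and grips with 3 to 60 N. Pads are 20 mm wide; open, the fingers measure 119 mm over their backs; the gripper's body (75 mm by 180 mm) begins 59 mm behind the grasp point.
Start: joints at [-1.376, 0.491, 1.559, -0, 1.092, -0.106], TCP at [0.185, -0.597, 0.237] pointing down, gripper open.
Joint ranges: [-3.1, 3.1], [-0.84, 2.19], [0.05, 2.79], [-1.13, 4.28], [0.06, 2.93], [-2.69, 2.69]. Speed limits (rad/s): [2.22, 2.22, 2.79, 3.14, 3.14, 3.14].

INTERFACE

Orientations are given as a unit quaternion [x, y, z, w].
In Python, from rig import sensors, vision, workorder gives the robot as it stands.
- The arm moves only by the shell command python3 -m inch 'ROWS' [OPENING] [FORCE]. ROWS is JSON, a list of rows, each a list of 6 numbers: the shift along the tool's x, y, z in mm, then the turn, a rotation vector about the tool's x, y, z in rad. In form: [[dx, dy, dz, ax, ay, az], ...]. A call has exactly 10 rows; each row is the pose to reach, as a shift and turn from the pose commanded when the call began, along the tool's axes at that moment; what a row does not reach only later rows make up. A row lasts 1/10 s, in which the tool goes at most 50 mm and 8.59 degrees, less where a joint would pass 70% of its speed; a pose out of reach is approached as far as the arm can. A call with a gripper value outside its range is refused whole. OPENING is the opening in per cent of the stroke, from 0 (shut) to 100 (fully open), set as the call begins (- or left out, the last holds). The fingers move at their own pace and stop on an object; FORCE is the grip in N (left out, the last holds). Time passes only in rows, so rows that repeat a pose let the fingers close, or fill a call up. It gives the time, the measured TCP pose, the force and the opening at its end, in the units of the state.
- sensors.read_state(): the state, without advancing time (a new reading comes with each control period).
- vision.snapshot(name): name is "side" or "top"; returns a dict with "img" (384x512x3 uint8, red, green, blue), "intrinsics" (3x3 intrinsics, pixels), "world_to_cam" (4x4, takes a point from world to camera coordinates). Camera axes: x right, y up, looking along -z (the intrinsics and any distortion apply to the point x, -y, -z); pixel columns grow to the right and rows downward; lengths in m; the calibration is good to about 2 mm. A picture is of the moment at which its call begins. There is no depth.
- workorder.close_job(): hands the job in, once; it reports no verdict.
The state is a dict: "time": time; "q": joint angles; "joint_velocities": joint speeds; "joint_efforts": joint torques, N m; "tcp_pos": TCP position; "tcp_rot": TCP orientation; "contact_force": force on the tool from outside, world axes, zero at the start; "torque": the same for the moment, N m; "gripper_width": finger opening in m.
Only numpy, scipy, OpenCV 4.12 (cv2) and the standard library are available. Lean on these libraries where they do the work, as an engineer would, in place of code of your own. Each camera call takes 0.05 s, during which the arm holds its last target. There are 200 camera calls.

## Working session

There is one attempt and no reset: what is moved stays moved. The work goes in short steps, Python scripts to look and compute and a shell command to move; the robot and the scene stay as the last step left them, time stands still between calls to the robot, and variables do not carry over. Pictures are saved under pics/ and viewed, about 8 in all and at most 12, crops included, and the job is handed in when it is done.

```bash
ls; mkdir -p pics; python3 - <<'E'
from rig import sensors, vision
import cv2,numpy as np
np.set_printoptions(precision=4,suppress=True)
s=sensors.read_state();print(s)
for n in("top","side"):
    d=vision.snapshot(n);cv2.imwrite(f"pics/{n}0.png",d["img"][:,:,::-1]);np.savez(f"pics/{n}0.npz",**d)
    print(d["intrinsics"],d["world_to_cam"],d.keys())
E
```

```text
pics
{'time': 0.0, 'q': array([-1.3756,  0.4915,  1.5595, -0.    ,  1.0917, -0.1056]), 'joint_velocities': array([ 0.0009, -0.0014,  0.0003,  0.0014, -0.0027,  0.0017]), 'joint_efforts': array([  0.0004, -61.2628, -25.8177,   0.0693,   0.0483,  -0.0002]), 'tcp_pos': array([ 0.1851, -0.5967,  0.2361]), 'tcp_rot': array([-0.106 ,  0.6995, -0.6988,  0.1059]), 'contact_force': array([-0.2123,  0.9531,  0.0057]), 'torque': array([-0.0415,  0.0406, -0.0075]), 'gripper_width': 0.09492583748728184}
[[476.3222   0.     256.8467]
 [  0.     476.3222 193.6079]
 [  0.       0.       1.    ]] [[-0.029  -0.999  -0.0347  0.052 ]
 [ 0.985  -0.0345  0.1689 -0.606 ]
 [-0.17   -0.0292  0.985  -1.0982]
 [ 0.      0.      0.      1.    ]] dict_keys(['img', 'intrinsics', 'world_to_cam'])
[[379.6371   0.     254.9179]
 [  0.     379.6371 194.7878]
 [  0.       0.       1.    ]] [[-0.884  -0.4675 -0.0027  0.5542]
 [ 0.2419 -0.4624  0.8531 -0.2213]
 [-0.4     0.7535  0.5218 -0.586 ]
 [ 0.      0.      0.      1.    ]] dict_keys(['img', 'intrinsics', 'world_to_cam'])
```

View pics/top0.png

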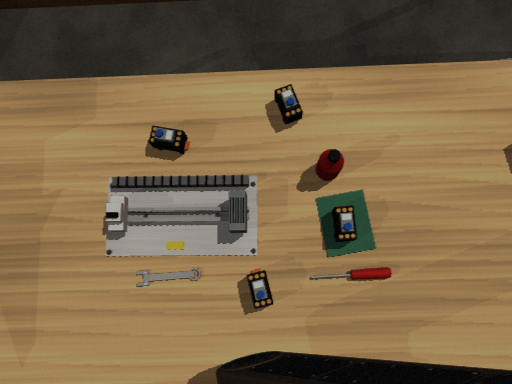

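View pics/side0.png

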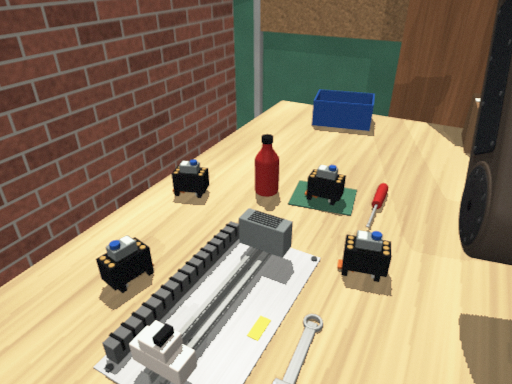

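The top view shows the contactor on the mat at about (345,223), the farthest to the robot's right. The label is at (175,245) and the rail runs along row ~213. Next I zoom and measure.

```bash
cat > h.py <<'E'
import numpy as np,cv2
from rig import sensors,vision
np.set_printoptions(precision=4,suppress=True)
def ray(d,uv,z):
    K,M=d["intrinsics"],d["world_to_cam"];R,t=M[:3,:3],M[:3,3]
    uv=np.atleast_2d(np.asarray(uv,float))
    c=np.c_[(uv[:,0]-K[0,2])/K[0,0],-(uv[:,1]-K[1,2])/K[1,1],-np.ones(len(uv))]
    w=c@R; o=-R.T@t
    return o+w*((z-o[2])/w[:,2])[:,None]
def proj(d,p):
    K,M=d["intrinsics"],d["world_to_cam"];p=np.atleast_2d(p)
    c=p@M[:3,:3].T+M[:3,3]
    return np.c_[K[0,0]*c[:,0]/-c[:,2]+K[0,2],K[1,1]*-c[:,1]/-c[:,2]+K[1,2]]
def blobs(d,lo,hi,box,amin=5):
    u0,v0,u1,v1=box
    h=cv2.cvtColor(d["img"],cv2.COLOR_RGB2HSV)
    m=cv2.inRange(h,np.array(lo),np.array(hi)); k=np.zeros_like(m);k[v0:v1,u0:u1]=m[v0:v1,u0:u1]
    n,l,s,c=cv2.connectedComponentsWithStats(k)
    return [(c[i],s[i,4],cv2.minAreaRect(np.argwhere(l==i)[:,::-1].astype(np.float32))) for i in range(1,n) if s[i,4]>=amin]
YEL=((22,120,120),(35,255,255));BLU=((105,130,60),(130,255,255));ORA=((3,150,120),(20,255,255));GRN=((60,60,30),(95,255,255))
E
python3 - <<'E'
from h import *
T=dict(np.load("pics/top0.npz"));S=dict(np.load("pics/side0.npz"))
a=cv2.resize(T["img"][180:270,300:390],(450,450),interpolation=cv2.INTER_CUBIC)
b=cv2.resize(S["img"][150:225,280:370],(540,450),interpolation=cv2.INTER_CUBIC)[:,:350]
b=cv2.resize(S["img"][150:225,290:360],(420,450),interpolation=cv2.INTER_CUBIC)
c=np.zeros((600,800,3),np.uint8);c[:400,:400]=cv2.resize(a,(400,400));c[:400,400:773]=cv2.resize(b,(373,400))
p=cv2.resize(T["img"][170:262,100:265],(358,200));c[400:600,:358]=p
cv2.imwrite("pics/z0.png",c[:,:,::-1])
print("yel",[(b,ray(T,b[0],.003)) for b in blobs(T,*YEL,(150,230,200,260))])
print("yelS",[(b,ray(S,b[0],.003)) for b in blobs(S,*YEL,(230,300,290,350))])
print("bluT",[(b,ray(T,b[0],.094)) for b in blobs(T,*BLU,(330,200,360,250),3)])
print("bluS",[(b,ray(S,b[0],.094)) for b in blobs(S,*BLU,(300,150,350,210),3)])
print("mat",[(b,ray(T,b[0],.004)) for b in blobs(T,*GRN,(300,170,390,270),50)])
E
```

```text
yel [((array([174.7785, 245.1141]), np.int32(149), ((174.5, 245.0), (8.0, 17.0), 90.0)), array([[0.493 , 0.2421, 0.003 ]]))]
yelS [((array([258.5581, 327.9961]), np.int32(258), ((258.7692565917969, 327.84613037109375), (11.094003677368164, 24.40680503845215), 33.6900634765625)), array([[0.4931, 0.2406, 0.003 ]]))]
bluT [((array([347.4222, 226.0444]), np.int32(45), ((347.5, 226.0), (6.0, 7.0), 90.0)), array([[ 0.5178, -0.1735,  0.094 ]]))]
bluS [((array([332.2667, 167.8333]), np.int32(30), ((332.0, 168.0), (4.0, 6.0), 90.0)), array([[ 0.5154, -0.1692,  0.094 ]]))]
mat [((array([345.6833, 223.1079]), np.int32(2049), ((345.1525573730469, 223.0994873046875), (60.61858367919922, 47.84593200683594), 78.11134338378906)), array([[ 0.5339, -0.1839,  0.004 ]]))]
```

View pics/z0.png

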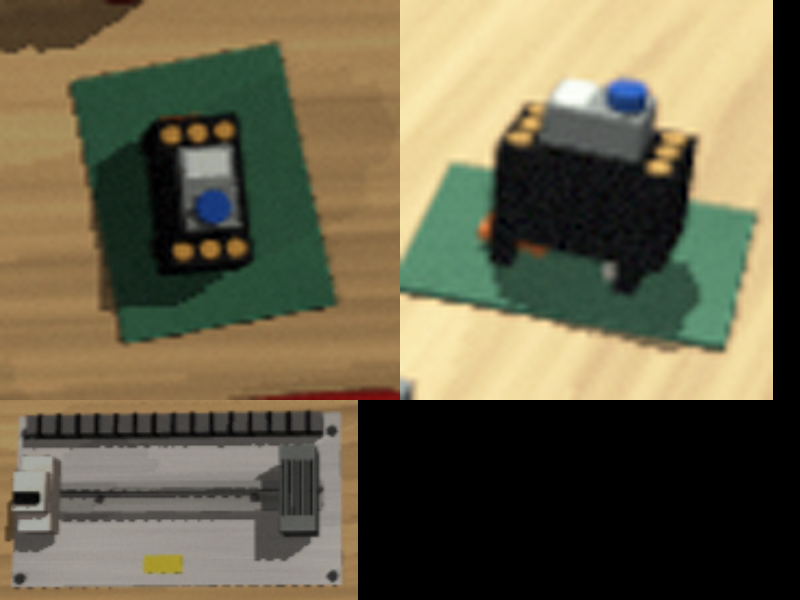

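The zoom shows the orange foot at the far side, the plunger and lip towards the robot, and six screws on the black top. The panel has four dark corner bolts and the yellow label. I'll use the screws and plunger for the contactor pose, and the plate outline and label for the panel.

```bash
python3 - <<'E'
from h import *
T=dict(np.load("pics/top0.npz"));S=dict(np.load("pics/side0.npz"))
h=cv2.cvtColor(T["img"],cv2.COLOR_RGB2HSV)
SC=((10,110,110),(25,255,255))
sc=[b for b in blobs(T,*SC,(335,203,356,244),2)]
for b in sc: print(b[0],b[1],ray(T,b[0],.067)[0])
sc=[b for b in blobs(S,*SC,(300,160,350,200),2)]
for b in sc: print("S",b[0],b[1],ray(S,b[0],.067)[0])
# plate: low saturation bright
g=T["img"].astype(int)
m=((h[:,:,1]<40)&(h[:,:,2]>110)).astype(np.uint8);k=np.zeros_like(m);k[165:262,98:265]=m[165:262,98:265]
def edge(rows,cols,fn):
    return
# bottom edge: for columns, lowest plate pixel; left/right edges
bot=np.array([(c,np.max(np.nonzero(k[:,c])[0])+.5) for c in range(118,250)])
rt=np.array([(np.max(np.nonzero(k[r])[0])+.5,r) for r in range(192,245)])
lf=np.array([(np.min(np.nonzero(k[r])[0])-.5,r) for r in range(234,252)])
for n,e in(("bot",bot),("right",rt),("left",lf)):
    w=ray(T,e,.003)[:,:2]
    l=cv2.fitLine(w.astype(np.float32),cv2.DIST_HUBER,0,1e-4,1e-4).ravel();print(n,l,np.degrees(np.arctan2(l[1],l[0])))
# gradient-based rail edges, z .028
gr=cv2.cvtColor(T["img"],cv2.COLOR_RGB2GRAY)
print(gr[200:234,[150,165,180,195,205]].T)
y=blobs(T,*YEL,(150,230,200,260))
mm=cv2.inRange(h,np.array(YEL[0]),np.array(YEL[1]));p=np.argwhere(mm[235:256,160:195])[:,::-1]+[160,235]
w=ray(T,p,.003)[:,:2];C=np.cov(w.T);e,v=np.linalg.eigh(C);print("label",w.mean(0),v[:,1],np.sqrt(12*e))
E
```

```text
[338. 210.] 9 [ 0.559 -0.158  0.067]
[343.9167 209.3333] 12 [ 0.5601 -0.172   0.067 ]
[349.8 209. ] 10 [ 0.5604 -0.1858  0.067 ]
[340.6364 235.9091] 11 [ 0.4978 -0.1606  0.067 ]
[346.7143 235.5   ] 14 [ 0.4983 -0.1748  0.067 ]
[352.4545 235.3636] 11 [ 0.4982 -0.1881  0.067 ]
S [313.3929 173.25  ] 28 [ 0.5604 -0.1729  0.067 ]
S [339.6571 178.2857] 35 [ 0.4975 -0.1778  0.067 ]
S [305.5 192.5] 6 [ 0.5444 -0.081   0.067 ]
bot [0.0201 0.9998 0.4682 0.2206] 88.84713
right [ 0.9996 -0.0289  0.5614  0.0365] -1.6579467
left [ 0.4945 -0.8692  0.5052  0.4008] -60.360653
[[141 141 142 145 146 141 144 129 114 114 112  71  36  53  52 107 116 116
  123 123 121  87  73  76  77  77 144 156 156 152 155 154 154 155]
 [140 142 142 143 146 137 138 132 124 124 101  99  46  59  61 110 112 111
  125 124 125 103  80  78  77 148 152 153 152 150 148 152 153 155]
 [149 152 152 147 144 138 140 129 124 122  86  76  50  61  53 108 115 118
  120 122 123  83  78  76  80 125 150 155 148 150 148 146 153 150]
 [151 151 148 141 140 138 138 123 118 122  93  61  48  62  72 110 116 116
  121 121 122  74  76  75  78 145 148 153 148 146 145 149 150 150]
 [146 150 147 141 141 137 137 122 120 120  73  54  55  60  92 108 112 118
  118 118 120  74  77  78  75 142 147 151 150 147 145 149 148 148]]
label [0.493  0.2421] [-0.0483  0.9988] [0.0208 0.0436]
```

```bash
cat >> h.py <<'E'
from scipy.spatial.transform import Rotation as Ro
CEN=np.array([.5290,-.1732,.044]);CY=np.radians(2.3)
SEAT=np.array([.568,.2396,.028]);PY=np.radians(-1.4)
def tool(yaw,tilt=0):  # contactor axes yaw, tilt=foot end raised (deg) -> tool R with tool x=contactor x
    return Ro.from_euler('z',yaw)*Ro.from_euler('y',-np.radians(tilt))*Ro.from_matrix(np.array([[1,0,0],[0,0,1],[0,-1,0]]).T.T if 0 else np.array([[1,0,0],[0,0,1],[0,-1,0]]))
def delta(p,R,s=None,p0=None,R0=None):
    s=s or sensors.read_state()
    p0=s["tcp_pos"] if p0 is None else p0;R0=Ro.from_quat(s["tcp_rot"]) if R0 is None else R0
    return R0.inv().apply(np.asarray(p)-p0)*1000,(R0.inv()*R).as_rotvec()
E
python3 - <<'E'
from h import *
s=sensors.read_state();R0=Ro.from_quat(s["tcp_rot"]);print(R0.as_matrix());print(tool(0).as_matrix())
print(delta(CEN+[0,0,.17],tool(CY)))
print(delta(CEN+[0,0,.17],tool(CY)*Ro.from_euler('y',np.pi)))
T=dict(np.load("pics/top0.npz"))
print("near rail edge",ray(T,[180,220.7],.028),"exp",SEAT+[-.0175,0,0], proj(T,[SEAT+[-.0175,0,0],SEAT+[.0175,0,0],SEAT]))
S=dict(np.load("pics/side0.npz"));b=blobs(S,(0,150,50),(5,255,255),(250,140,285,200),50)+blobs(S,(172,150,50),(180,255,255),(250,140,285,200),50);print(b, ray(S,[267,190],.0))
E
```

```text
[[-0.9551 -0.0002  0.2963]
 [-0.2963  0.001  -0.9551]
 [-0.0001 -1.     -0.001 ]]
[[ 1.  0.  0.]
 [ 0.  0.  1.]
 [ 0. -1.  0.]]
(array([-453.872 ,   22.4619, -302.6455]), array([ 0.    , -2.881 , -0.0014]))
(array([-453.872 ,   22.4619, -302.6455]), array([0.001 , 0.2606, 0.    ]))
near rail edge [[0.5507 0.2241 0.028 ]] exp [0.5505 0.2396 0.028 ] [[173.7345 220.9748]
 [173.7432 206.8861]
 [173.7388 213.9126]]
[(array([266.4877, 171.0709]), np.int32(1015), ((266.5, 169.5), (51.0, 23.0), 90.0))] [[ 0.6729 -0.1531  0.    ]]
```

```bash
python3 -m inch '[[-42,2,-28,0,0.025,0],[-84,4,-56,0,0.05,0],[-126,6,-84,0,0.075,0],[-168,8,-112,0,0.1,0],[-210,10,-140,0,0.125,0],[-252,12,-168,0,0.15,0],[-294,14,-196,0,0.175,0],[-336,16,-224,0,0.2,0],[-378,18,-252,0,0.23,0],[-420,20,-280,0,0.26,0]]' 100 50
python3 - <<'E'
from h import *
s=sensors.read_state();print(s["time"],s["q"],s["tcp_pos"])
Rt=tool(CY)*Ro.from_euler('y',np.pi)
print(delta(CEN+[0,0,.003],Rt))
E
```

```text
time: 1.1
tcp_pos: [0.5011, -0.2072, 0.2167]
tcp_rot: [0.014, -0.707, 0.707, -0.014]
contact_force: [1.2, -0.0, 0.3]
gripper_width: 0.0951
1.1 [-0.514   0.3965  1.7864 -0.0001  0.9588  1.0174] [ 0.5011 -0.2072  0.2167]
(array([-29.2943, 169.6636, -32.911 ]), array([-0.    , -0.0006,  0.0002]))
```

```bash
python3 -m inch '[[-10,5,-11,0,0,0],[-20,15,-22,0,0,0],[-29,35,-33,0,0,0],[-29,62,-33,0,0,0],[-29,90,-33,0,0,0],[-29,117,-33,0,0,0],[-29,142,-33,0,0,0],[-29,160,-33,0,0,0],[-29,169,-33,0,0,0],[-29,169,-33,0,0,0]]'
python3 - <<'E'
from h import *
s=sensors.read_state();print(s["time"],s["tcp_pos"],delta(CEN+[0,0,.003],tool(CY)*Ro.from_euler('y',np.pi)))
d=vision.snapshot("side");S=d["img"];cv2.imwrite("pics/s1.png",cv2.resize(S[110:230,260:420],(800,600),interpolation=cv2.INTER_CUBIC)[:,:,::-1])
E
```

```text
time: 2.1
tcp_pos: [0.527, -0.1753, 0.0466]
tcp_rot: [-0.015, 0.707, -0.707, 0.013]
contact_force: [0.3, 0.2, 0.0]
gripper_width: 0.0953
2.1 [ 0.527  -0.1753  0.0466] (array([-2.0839, -0.4027, -2.025 ]), array([ 0.001 , -0.0002,  0.0021]))
```

View pics/s1.png

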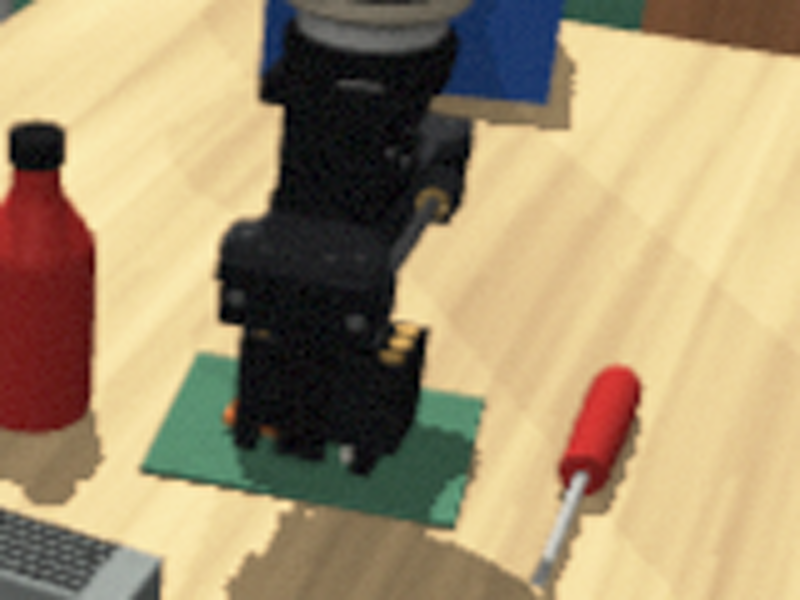

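The gripper straddles the contactor, clear of the bottle at (50,280) and the screwdriver at (590,450). I correct by 2 mm and close.

```bash
python3 -m inch '[[-2,0,-2,0,0,0],[-2,0,-2,0,0,0],[-2,0,-2,0,0,0],[-2,0,-2,0,0,0],[-2,0,-2,0,0,0],[-2,0,-2,0,0,0],[-2,0,-2,0,0,0],[-2,0,-2,0,0,0],[-2,0,-2,0,0,0],[-2,0,-2,0,0,0]]' 0 60
python3 -c "
from h import *
s=sensors.read_state();print(s['q'],s['tcp_pos'])"
```

```text
time: 3.15
tcp_pos: [0.5298, -0.173, 0.0479]
tcp_rot: [0.014, -0.707, 0.707, -0.015]
contact_force: [0.2, -2.2, 1.6]
gripper_width: 0.0448
[-0.4341  0.6556  1.8885 -0.0003  0.597   1.0961] [ 0.5298 -0.173   0.0479]
```

Gripped: the opening reads 44.8 mm against the 45 mm block. I compute the hover pose over the rail, tilted 24° and short of the label-side edge.

```bash
cat >> h.py <<'E'
G=np.array([.0008,0,.0039])  # TCP in contactor frame
def tcp_for(mx,mz,tilt,my=0):   # mm in seat frame: x across, z above bench
    C=Ro.from_euler('z',PY)*Ro.from_euler('y',-np.radians(tilt))
    m=np.array([SEAT[0],SEAT[1],0])+Ro.from_euler('z',PY).apply([mx/1e3,my/1e3,mz/1e3])
    return m+C.apply(G+[0,0,.026]), tool(PY,tilt)*Ro.from_euler('y',np.pi)
def mount_of(s):  # measured tcp -> mount in seat frame, tilt
    R=Ro.from_quat(s["tcp_rot"])*Ro.from_euler('y',np.pi)
    C=R*tool(0).inv()
    m=s["tcp_pos"]-C.apply(G+[0,0,.026])
    e=C.as_euler('ZYX',degrees=True)
    q=Ro.from_euler('z',-PY).apply(m-[SEAT[0],SEAT[1],0])*1e3
    return q,e
E
python3 - <<'E'
from h import *
s=sensors.read_state()
print(mount_of(s));print(delta(*tcp_for(-20,80,24)))
print(delta(*tcp_for(-20,80,0)), tcp_for(-20,80,24)[0])
E
```

```text
(array([ -28.9133, -413.5094,   18.0458]), array([ 2.3356, -0.0191, -0.0204]))
(array([ -23.659 ,  -59.8332, -412.763 ]), array([0.0133, 0.0643, 0.4184]))
(array([ -35.8644,  -62.0884, -411.9653]), array([-0.0003,  0.0652, -0.0003])) [0.5366 0.2404 0.1076]
```

```bash
python3 -m inch '[[0,-20,0,0,0,0],[0,-60,-5,0,0,0],[-5,-100,-20,0,0.01,0],[-10,-130,-55,0,0.02,0],[-14,-135,-100,0,0.03,0],[-18,-135,-150,0,0.04,0],[-21,-135,-200,0,0.05,0],[-24,-135,-250,0,0.065,0],[-24,-135,-300,0,0.065,0.05],[-24,-135,-340,0,0.065,0.1]]'
python3 - <<'E'
from h import *
s=sensors.read_state();print(s["gripper_width"],s["contact_force"],mount_of(s),delta(*tcp_for(-20,90,24)))
E
```

```text
time: 4.15
tcp_pos: [0.5391, 0.1704, 0.1823]
tcp_rot: [0.044, 0.707, -0.705, 0.027]
contact_force: [0.0, -1.0, -2.3]
gripper_width: 0.0449
0.044871307489617075 [ 0.0014 -0.9996 -2.2894] (array([-25.0294, -69.7358, 152.5046]), array([-1.3597, -5.7658,  0.218 ])) (array([ 10.6226,  64.2148, -69.6102]), array([0.004 , 0.0001, 0.3182]))
```

```bash
python3 -m inch '[[2,0,-20,0,0,0.04],[4,4,-42,0,0,0.1],[6,12,-58,0,0,0.16],[8,24,-66,0,0,0.22],[10,36,-70,0,0,0.28],[10,48,-70,0,0,0.318],[10,58,-70,0,0,0.318],[10,64,-70,0,0,0.318],[10,64,-70,0,0,0.318],[10,64,-70,0,0,0.318]]'
python3 - <<'E'
from h import *
s=sensors.read_state();print(s["gripper_width"],mount_of(s))
T=vision.snapshot("top");S=vision.snapshot("side")
np.savez("pics/T2.npz",**T);np.savez("pics/S2.npz",**S)
a=cv2.resize(T["img"][170:270,115:235],(480,400),interpolation=cv2.INTER_CUBIC)
b=S["img"][180:384,100:340];b=cv2.resize(b,(480,408),interpolation=cv2.INTER_CUBIC)
c=np.zeros((600,800,3),np.uint8);c[:333,:400]=cv2.resize(a,(400,333));c[:340,400:]=cv2.resize(b,(400,340))
cv2.imwrite("pics/z2.png",c[:340,:,::-1])
E
```

```text
time: 5.15
tcp_pos: [0.5381, 0.238, 0.1185]
tcp_rot: [-0.155, -0.691, 0.692, -0.138]
contact_force: [0.7, 0.0, -1.8]
gripper_width: 0.0448
0.04476972242747789 (array([-18.489 ,  -2.2232,  90.8354]), array([ -1.4765, -23.9407,   0.1936]))
```

View pics/z2.png

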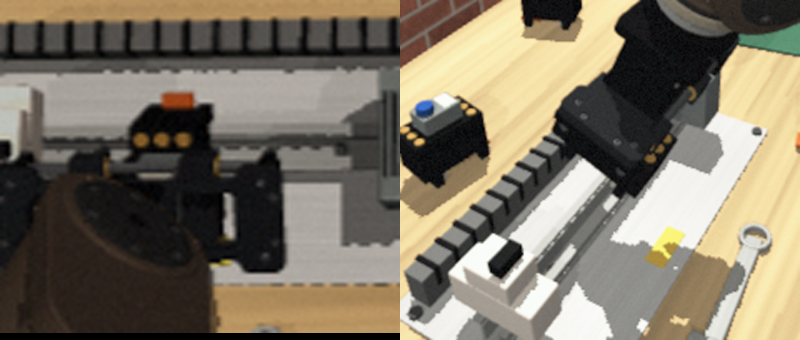

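The contactor hangs tilted over the rail with its foot end up, level with the label. Its far screws are visible in the top view near (162,140) in the crop, so I check the held pose against them.

```bash
python3 - <<'E'
from h import *
T=dict(np.load("pics/T2.npz"));s=sensors.read_state()
R=Ro.from_quat(s["tcp_rot"])*Ro.from_euler('y',np.pi);C=R*tool(0).inv()
m=s["tcp_pos"]-C.apply(G+[0,0,.026])
print("expected",proj(T,[m+C.apply([.031,y,.0485]) for y in(.0135,0,-.0135)]), m+C.apply([.031,0,.0485]))
for b in blobs(T,(10,110,90),(25,255,255),(150,200,185,222),3):print(b[0],b[1])
z=(m+C.apply([.031,0,.0485]))[2]
for b in blobs(T,(10,110,90),(25,255,255),(150,200,185,222),3):print(ray(T,b[0],z))
for t in [(-14,35,24),(-4,35,24)]: print(delta(*tcp_for(*t)))
E
```

```text
expected [[157.4251 211.461 ]
 [163.4838 211.4074]
 [169.5471 211.3537]] [0.5582 0.2375 0.1481]
[169.5 200.5] 4
[156.6154 211.6154] 13
[162.7692 211.3846] 13
[169.3846 211.3846] 13
[[0.5821 0.2241 0.1481]]
[[0.5582 0.2528 0.1481]]
[[0.5583 0.2391 0.1481]]
[[0.5578 0.2243 0.1481]]
(array([18.8112, 53.1134, -2.077 ]), array([ 0.0031, -0.0013,  0.0004]))
(array([ 9.6742, 57.1772, -2.0763]), array([ 0.0031, -0.0013,  0.0004]))
```

The held pose agrees with the camera to about 1 mm. I descend beside the edge and stop there before hooking.

```bash
python3 -m inch '[[3,8,-1,0,0,0],[6,17,-1,0,0,0],[9,26,-1,0,0,0],[12,35,-1,0,0,0],[15,43,-1,0,0,0],[17,49,-1,0,0,0],[18.8,53,-1,0,0,0],[18.8,53,-1,0,0,0],[18.8,53,-1,0,0,0],[18.8,53,-1,0,0,0]]'
python3 - <<'E'
from h import *
s=sensors.read_state();print(s["contact_force"],s["torque"],mount_of(s),delta(*tcp_for(-4,35,24,-1)))
T=vision.snapshot("top");S=vision.snapshot("side")
np.savez("pics/S3.npz",**S);cv2.imwrite("pics/S3.png",cv2.resize(S["img"][250:340,190:310],(800,600),interpolation=cv2.INTER_CUBIC)[:,:,::-1])
E
```

```text
time: 6.25
tcp_pos: [0.5478, 0.2387, 0.0695]
tcp_rot: [0.149, 0.694, -0.692, 0.134]
contact_force: [0.0, -0.2, -3.1]
gripper_width: 0.0449
[ 0.0329 -0.1931 -3.1493] [0.0809 0.4385 0.0058] (array([-9.2396, -1.1816, 41.6965]), array([ -1.3064, -23.0487,   0.4578])) (array([-1.7033,  8.2065, -0.3651]), array([0.0086, 0.0014, 0.0166]))
```

View pics/S3.png

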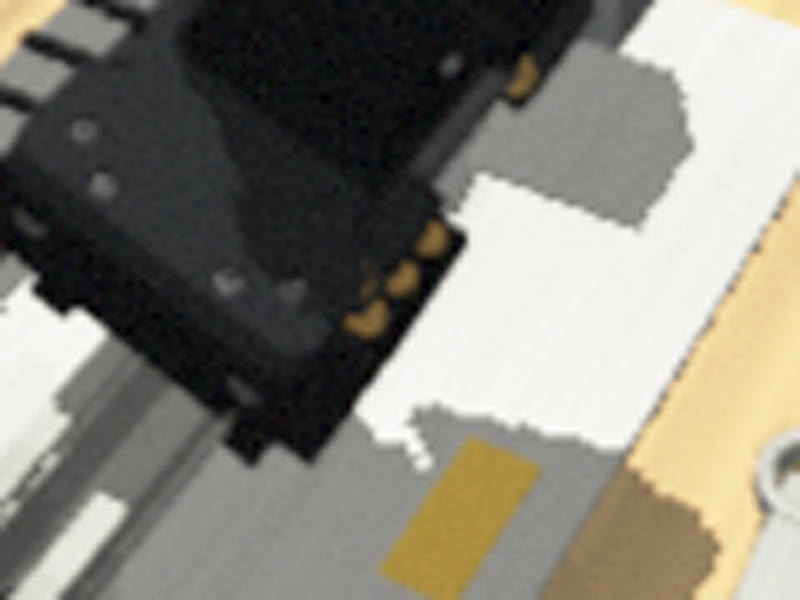

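```bash
python3 - <<'E'
from h import *
for i in range(2):
    s=sensors.read_state();print(s["q"],s["joint_velocities"],s["joint_efforts"],s["contact_force"],s["torque"],mount_of(s))
    vision.snapshot("side")
T=vision.snapshot("top");np.savez("pics/T3.npz",**T)
R=Ro.from_quat(s["tcp_rot"])*Ro.from_euler('y',np.pi);C=R*tool(0).inv()
m=s["tcp_pos"]-C.apply(G+[0,0,.026])
print(proj(T,[m+C.apply([.031,y,.0485]) for y in(.0135,0,-.0135)]))
for b in blobs(T,(10,110,90),(25,255,255),(150,200,185,222),3):print(b[0],b[1])
E
```

```text
[ 0.3584  0.612   2.0065 -0.7709  0.1997  2.6845] [ 0.0005  0.0009  0.0003 -0.002   0.0011 -0.0002] [ -0.0265 -58.3824 -14.4511  -0.246   -0.7137   0.0106] [-0.1291  0.0542 -2.0565] [ 0.0389  0.3817 -0.0226] (array([-9.2462, -1.1936, 41.7195]), array([ -1.3056, -23.0508,   0.4572]))
[ 0.3584  0.612   2.0065 -0.7709  0.1997  2.6846] [-0.0012  0.0007 -0.0001  0.0005  0.001   0.0017] [ -0.015  -58.4251 -14.4502  -0.2467  -0.7141   0.0113] [ 0.2613  0.8698 -1.9659] [-0.0238  0.3986  0.01  ] (array([-9.235 , -1.1933, 41.6685]), array([ -1.3073, -23.0483,   0.4586]))
[[162.3523 209.9971]
 [168.1411 209.9216]
 [173.9334 209.8459]]
[170.4286 200.5714] 7
[161.5 210. ] 12
[167.6364 209.9091] 11
[173.6364 209.9091] 11
```

The wrist ran out of range: q6 is at 2.684, near the wrist singularity. A tilt of 20.5° needs less q6, and the slot geometry still leaves about 2 mm of slack at that angle. I back off to that tilt clear of the rail.

```bash
python3 - <<'E'
from h import *
s=sensors.read_state()
for a in [(-15,42,20.5,-1),(-15,34.1,20.5,-1),(-4,34.1,20.5,-1)]: print(delta(*tcp_for(*a),s))
E
```

```text
(array([ 3.8094, -2.5474, -0.4607]), array([ 0.0086,  0.0017, -0.0444]))
(array([ 6.9016,  4.722 , -0.4029]), array([ 0.0086,  0.0017, -0.0444]))
(array([-3.2206,  9.0274, -0.3501]), array([ 0.0086,  0.0017, -0.0444]))
```

```bash
python3 -m inch '[[1,-1,0,0,0,-0.01],[2,-2,0,0,0,-0.02],[3,-2.5,0,0,0,-0.035],[3.8,-2.5,0,0,0,-0.044],[3.8,-2.5,0,0,0,-0.044],[3.8,-2.5,0,0,0,-0.044],[3.8,-2.5,0,0,0,-0.044],[3.8,-2.5,0,0,0,-0.044],[3.8,-2.5,0,0,0,-0.044],[3.8,-2.5,0,0,0,-0.044]]'
python3 - <<'E'
from h import *
s=sensors.read_state();print(s["q"],s["contact_force"],mount_of(s))
for a in [(-15,34.1,20.5,-1),(-4,34.1,20.5,-1)]: print(delta(*tcp_for(*a),s))
E
```

```text
time: 7.5
tcp_pos: [0.5433, 0.2387, 0.0701]
tcp_rot: [0.133, 0.697, -0.694, 0.119]
contact_force: [0.4, -0.4, -1.9]
gripper_width: 0.0449
[ 0.3541  0.6078  1.9918 -0.5428  0.2377  2.4554] [ 0.4468 -0.429  -1.9254] (array([-14.993 ,  -1.2713,  41.7836]), array([ -1.2842, -20.5091,   0.4421]))
(array([ 2.6932,  7.1974, -0.4662]), array([ 0.0084,  0.0019, -0.0002]))
(array([-7.6095, 11.051 , -0.4142]), array([ 0.0084,  0.0019, -0.0002]))
```

```bash
python3 -m inch '[[1,2.5,0,0.004,0.002,0],[2,5,0,0.008,0.002,0],[2.7,7.2,0,0.008,0.002,0],[2.7,7.2,0,0.008,0.002,0],[1,7.8,0,0.008,0.002,0],[-1,8.6,0,0.008,0.002,0],[-3,9.3,0,0.008,0.002,0],[-5,10.1,0,0.008,0.002,0],[-7.6,11,0,0.008,0.002,0],[-7.6,11,0,0.008,0.002,0]]'
python3 - <<'E'
from h import *
s=sensors.read_state();print(s["q"],s["contact_force"],s["torque"],mount_of(s))
for a in [(-2,34.1,20.5,-1),(-1,33.5,20.5,-1)]: print(delta(*tcp_for(*a),s))
S=vision.snapshot("side");cv2.imwrite("pics/S4.png",cv2.resize(S["img"][260:330,200:300],(800,560),interpolation=cv2.INTER_CUBIC)[:,:,::-1])
E
```

```text
time: 8.5
tcp_pos: [0.5546, 0.2385, 0.0625]
tcp_rot: [-0.135, -0.694, 0.697, -0.117]
contact_force: [0.7, 0.6, -2.8]
gripper_width: 0.0447
[ 0.3498  0.6304  1.9687 -0.5594  0.243   2.4696] [ 0.6678  0.587  -2.8478] [ 0.0101  0.3692 -0.0118] (array([-3.6111, -1.4002, 34.1963]), array([ -1.4207, -20.5234,   0.0369]))
(array([-1.4872,  0.6556, -0.4161]), array([ 0.0005, -0.0003, -0.0004]))
(array([-2.2133,  1.5681, -0.4158]), array([ 0.0005, -0.0003, -0.0004]))
```

View pics/S4.png

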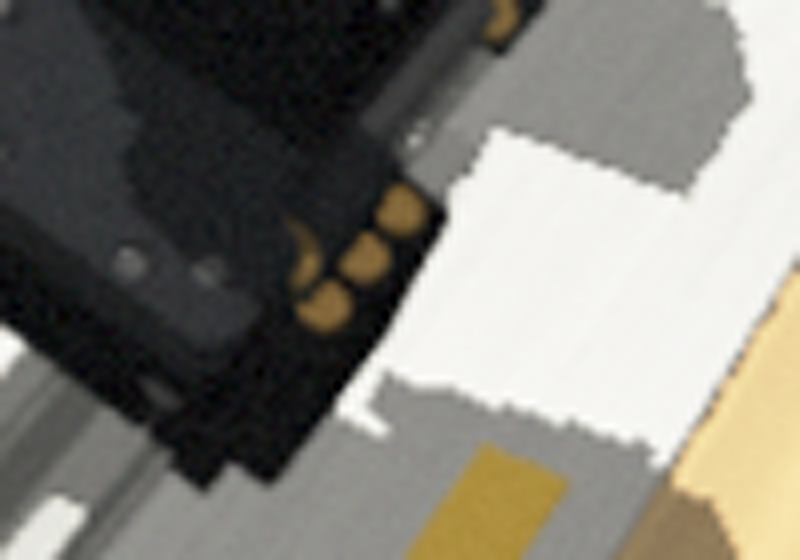

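No contact force beyond the weight, so the lip slid in freely. I slide on gently until the leg meets the edge.

```bash
python3 -m inch '[[-0.5,0.2,0,0,0,0],[-1,0.4,0,0,0,0],[-1.5,0.6,0,0,0,0],[-2,0.8,0,0,0,0],[-2.4,1,0,0,0,0],[-2.6,1.1,0,0,0,0],[-2.8,1.2,0,0,0,0],[-3,1.3,0,0,0,0],[-3.2,1.4,0,0,0,0],[-3.2,1.4,0,0,0,0]]'
python3 - <<'E'
from h import *
s=sensors.read_state();print(s["q"],s["contact_force"],s["torque"],mount_of(s))
E
```

```text
time: 9.55
tcp_pos: [0.5573, 0.2384, 0.0622]
tcp_rot: [-0.134, -0.694, 0.697, -0.117]
contact_force: [-5.1, 1.4, 1.2]
gripper_width: 0.0447
[ 0.3479  0.6328  1.9624 -0.5478  0.2465  2.4558] [-5.1358  1.4312  1.1799] [0.2119 1.1497 0.063 ] (array([-0.9919, -1.4298, 33.9168]), array([ -1.3989, -20.4711,   0.0078]))
```

The leg meets the edge at mount x = -1, with the ceiling on the corner, as predicted, so the lip is hooked. Next are the rocking poses about that edge.

```bash
cat >> h.py <<'E'
def rock(th,u=17.8,dz=0): t=np.radians(th);return tcp_for(-17.5+u*np.cos(t),28+u*np.sin(t)+dz,th,-1.2)
E
python3 - <<'E'
from h import *
s=sensors.read_state()
for t in (18,15,12,9,6): print(t,*delta(*rock(t),s))
E
```

```text
18 [-1.5369  0.5994 -0.234 ] [ 0.0001  0.     -0.0431]
15 [-3.0311  1.6793 -0.2338] [ 0.0001  0.     -0.0955]
12 [-4.4667  2.8359 -0.2336] [ 0.0001  0.     -0.1478]
9 [-5.8399  4.066  -0.2334] [ 0.0001  0.     -0.2002]
6 [-7.1467  5.3663 -0.2332] [ 0.0001  0.     -0.2526]
```

```bash
python3 -m inch '[[-0.7,0.3,0,0,0,-0.02],[-1.5,0.6,0,0,0,-0.043],[-2.2,1.1,0,0,0,-0.07],[-3,1.7,0,0,0,-0.0955],[-3.8,2.3,0,0,0,-0.122],[-4.5,2.8,0,0,0,-0.148],[-5.2,3.5,0,0,0,-0.175],[-5.8,4.1,0,0,0,-0.2],[-5.8,4.1,0,0,0,-0.2],[-5.8,4.1,0,0,0,-0.2]]'
python3 - <<'E'
from h import *
s=sensors.read_state();print(s["contact_force"],s["torque"],mount_of(s))
for t,dz in ((7,0),(5,0),(3,0),(1,0),(0,-.5),(-1,-1)): print(t,*delta(*rock(t,dz=dz),s))
E
```

```text
time: 10.55
tcp_pos: [0.5652, 0.2384, 0.0608]
tcp_rot: [-0.065, -0.704, 0.705, -0.048]
contact_force: [0.9, 0.4, 0.4]
gripper_width: 0.0446
[0.9203 0.381  0.4151] [ 0.07   -0.3078  0.0614] (array([ 1.2462, -1.278 , 31.1287]), array([-1.4088, -9.1794,  0.0542]))
7 [ 0.0816  0.8272 -0.1049] [ 0.0009 -0.0001 -0.038 ]
5 [-0.9244  1.5333 -0.1044] [ 0.0009 -0.0001 -0.0729]
3 [-1.9052  2.2741 -0.1038] [ 0.0009 -0.0001 -0.1079]
1 [-2.8595  3.0486 -0.1033] [ 0.0009 -0.0001 -0.1428]
0 [-3.2467  3.9419 -0.1025] [ 0.0009 -0.0001 -0.1602]
-1 [-3.6267  4.8432 -0.1017] [ 0.0009 -0.0001 -0.1777]
```

```bash
python3 -m inch '[[0.1,0.4,0,0,0,-0.019],[0.1,0.8,0,0,0,-0.038],[-0.4,1.2,0,0,0,-0.055],[-0.9,1.5,0,0,0,-0.073],[-1.4,1.9,0,0,0,-0.09],[-1.9,2.3,0,0,0,-0.108],[-2.4,2.7,0,0,0,-0.125],[-2.9,3.1,0,0,0,-0.143],[-3.2,3.9,0,0,0,-0.16],[-3.2,3.9,0,0,0,-0.16]]'
python3 - <<'E'
from h import *
s=sensors.read_state();print(s["contact_force"],s["torque"],mount_of(s))
for t,dz in ((0,0),(0,-.5),(-1,-1)): print(t,*delta(*rock(t,dz=dz),s))
E
```

```text
time: 11.55
tcp_pos: [0.5688, 0.2383, 0.0579]
tcp_rot: [0.008, 0.707, -0.707, -0.009]
contact_force: [1.1, 0.8, 9.7]
gripper_width: 0.0451
[1.1274 0.7857 9.6653] [ 0.2272 -0.4575 -0.0033] (array([ 0.0057, -1.2242, 27.9906]), array([-1.3997,  0.1361,  0.0504]))
0 [-0.2233 -0.0119 -0.0506] [0.0009 0.     0.0024]
0 [-0.2245  0.4881 -0.0501] [0.0009 0.     0.0024]
-1 [-0.7455  1.3161 -0.0494] [ 0.0009  0.     -0.0151]
```

```bash
python3 -m inch '[[-0.2,0.3,0,0,0,-0.005],[-0.3,0.6,0,0,0,-0.01],[-0.4,0.9,0,0,0,-0.016],[-0.5,1.2,0,0,0,-0.022],[-0.5,1.5,0,0,0,-0.026],[-0.5,1.5,0,0,0,-0.026],[-0.5,1.5,0,0,0,-0.026],[-0.3,0.8,0,0,0,-0.012],[0,0,0,0,0,0],[0,0,0,0,0,0]]'
python3 - <<'E'
from h import *
s=sensors.read_state();print(s["contact_force"],s["torque"],mount_of(s))
S=vision.snapshot("side");T=vision.snapshot("top")
a=cv2.resize(S["img"][240:330,180:300],(533,400),interpolation=cv2.INTER_CUBIC)
b=cv2.resize(T["img"][185:240,140:205],(267,226),interpolation=cv2.INTER_CUBIC)
c=np.zeros((400,800,3),np.uint8);c[:,:533]=a;c[:226,533:]=b
cv2.imwrite("pics/S5.png",c[:,:,::-1])
E
```

```text
time: 12.55
tcp_pos: [0.5686, 0.2383, 0.0579]
tcp_rot: [0.008, 0.707, -0.707, -0.009]
contact_force: [1.9, -0.1, 10.4]
gripper_width: 0.0448
[ 1.8717 -0.0917 10.3548] [ 0.1138 -0.5057 -0.0256] (array([-0.2349, -1.3028, 27.9939]), array([-1.3854,  0.0723,  0.0397]))
```

View pics/S5.png

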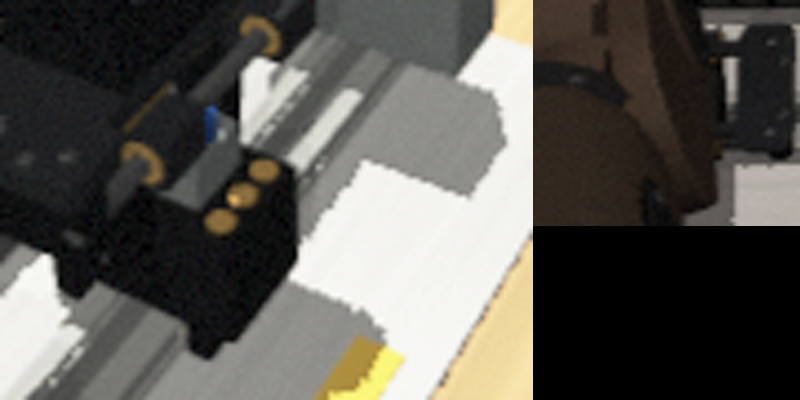

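The contactor appears to sit flat on the rail: near-end screws at (220,220)–(262,170), label at (360,370). I release and back away to inspect.

```bash
python3 -m inch '[[0,0,0,0,0,0],[0,0,0,0,0,0],[0,0,0,0,0,0],[0,0,0,0,0,0],[0,-10,0,0,0,0],[0,-35,0,0,0,0],[0,-65,0,0,0,0],[10,-95,0,0,0,0],[50,-115,0,0,0,0],[95,-120,0,0,0,0]]' 100
python3 - <<'E'
from h import *
s=sensors.read_state();print(s["gripper_width"],s["contact_force"],s["torque"],s["tcp_pos"],s["q"])
S=vision.snapshot("side");T=vision.snapshot("top");np.savez("pics/S6.npz",**S);np.savez("pics/T6.npz",**T)
a=cv2.resize(S["img"][220:340,180:300],(400,400),interpolation=cv2.INTER_CUBIC)
b=cv2.resize(T["img"][170:260,130:220],(400,400),interpolation=cv2.INTER_CUBIC)
cv2.imwrite("pics/z6.png",np.hstack([a,b])[:,:,::-1])
SC=((10,110,90),(25,255,255))
print("exp plunger",SEAT+[-.011,0,.076])
for b in blobs(T,*SC,(150,185,200,235),3):print("T",b[0],b[1],ray(T,b[0],.077)[0])
for b in blobs(T,*BLU,(150,185,200,235),3):print("Tblu",b[0],b[1],ray(T,b[0],.104)[0])
for b in blobs(S,*BLU,(190,220,290,320),3):print("Sblu",b[0],b[1],ray(S,b[0],.104)[0])
for b in blobs(S,*SC,(190,220,290,320),3):print("S",b[0],b[1],ray(S,b[0],.077)[0])
print(proj(T,Ro.from_euler('z',PY).apply([[-.031,.0135,.049],[-.031,0,.049],[.031,.0135,.049],[.031,0,.049],[-.011,0,.076]])+SEAT))
print(proj(S,Ro.from_euler('z',PY).apply([[-.031,.0135,.049],[-.031,0,.049],[.031,.0135,.049],[.031,0,.049],[-.011,0,.076]])+SEAT))
E
```

```text
time: 13.65
tcp_pos: [0.4737, 0.2405, 0.1797]
tcp_rot: [0.009, 0.708, -0.706, -0.008]
contact_force: [1.3, 0.2, -0.7]
gripper_width: 0.095
0.09499708246398271 [ 1.2951  0.2378 -0.7254] [ 0.1086 -0.0477 -0.0022] [0.4737 0.2405 0.1797] [0.3448 0.4277 1.8546 0.0016 0.8571 1.9399]
exp plunger [0.557  0.2396 0.104 ]
T [164.1333 198.4667] 15 [0.5991 0.2524 0.077 ]
T [170.  198.5] 16 [0.5986 0.2384 0.077 ]
T [175.8667 198.4667] 15 [0.5982 0.2244 0.077 ]
T [163.5    224.2857] 14 [0.5376 0.2536 0.077 ]
T [169.25  224.375] 16 [0.5369 0.24   0.077 ]
T [175.25  224.375] 16 [0.5365 0.2258 0.077 ]
Tblu [167.2979 214.7021] 47 [0.5564 0.2387 0.104 ]
Sblu [222.4737 267.9474] 95 [0.5542 0.2414 0.104 ]
S [196.6522 274.0435] 46 [0.5997 0.2477 0.077 ]
S [234.0755 283.8774] 106 [0.5365 0.2388 0.077 ]
[[163.4123 224.3972]
 [169.1092 224.3498]
 [164.1578 198.3906]
 [169.8022 198.3333]
 [166.807  214.4649]]
[[228.4512 290.1041]
 [233.2329 284.4184]
 [195.1232 275.9488]
 [200.2526 270.7413]
 [221.4261 266.7259]]
```

View pics/z6.png

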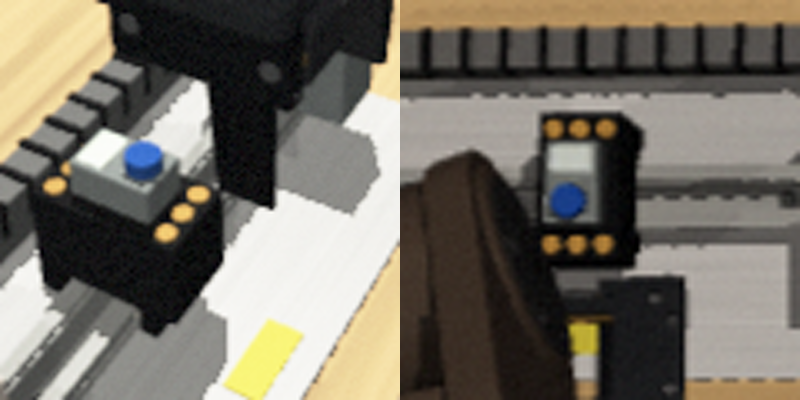

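All six screws match the seated pose within about 0.3 px in the top view, and the side view shows the far end level, so it is flat and snapped. Next I close the fingers and press the plunger.

```bash
python3 - <<'E'
from h import *
R=tool(PY)*Ro.from_euler('y',np.pi)
for z in(.134,.120): print(delta([.5565,.2392,z],R))
E
```

```text
(array([-87.3476,  44.7067,  -0.8187]), array([0.0002, 0.0016, 0.0032]))
(array([-87.3918,  58.7067,  -0.8152]), array([0.0002, 0.0016, 0.0032]))
```

```bash
python3 -m inch '[[0,0,0,0,0,0],[0,0,0,0,0,0],[0,0,0,0,0,0],[-15,0,0,0,0,0],[-35,0,0,0,0,0],[-58,5,0,0,0,0],[-78,20,-0.8,0,0,0],[-87,36,-0.8,0,0,0],[-87,44,-0.8,0,0,0],[-87,44,-0.8,0,0,0]]' 0 20
python3 - <<'E'
from h import *
s=sensors.read_state();print(s["contact_force"],s["tcp_pos"],s["gripper_width"],delta([.5565,.2392,.1205],tool(PY)*Ro.from_euler('y',np.pi),s))
E
```

```text
time: 14.75
tcp_pos: [0.56, 0.2387, 0.1315]
tcp_rot: [-0.007, -0.707, 0.707, 0.011]
contact_force: [0.0, 1.3, 0.8]
gripper_width: 0.0206
[0.0022 1.2641 0.7753] [0.56   0.2387 0.1315] 0.02063663044253478 (array([ 3.454 , 11.0339, -0.374 ]), array([-0.0006, -0.0004,  0.005 ]))
```

```bash
python3 -m inch '[[2,-2,0,0,0,0],[2,-2,0,0,0,0],[2,-2,0,0,0,0],[2,-2,0,0,0,0],[2,-2,0,0,0,0],[2,-2,0,0,0,0],[2,-2,0,0,0,0],[2,-2,0,0,0,0],[2,-2,0,0,0,0],[2,-2,0,0,0,0]]'
python3 - <<'E'
from h import *
s=sensors.read_state();print(s["contact_force"],s["tcp_pos"],s["gripper_width"],delta([.5565,.2392,.121],tool(PY)*Ro.from_euler('y',np.pi),s))
E
```

```text
time: 15.75
tcp_pos: [0.5585, 0.2392, 0.1351]
tcp_rot: [0.008, 0.707, -0.707, -0.009]
contact_force: [-1.4, 0.0, 0.7]
gripper_width: 0.0006
[-1.4219  0.0196  0.7256] [0.5585 0.2392 0.1351] 0.0005609819302114725 (array([ 2.0178, 14.0733,  0.0398]), array([ 0.0004, -0.    ,  0.0021]))
```

```bash
python3 -m inch '[[1,3,0,0,0,0],[2,6,0,0,0,0],[2,8,0,0,0,0],[2,9,0,0,0,0],[2,10,0,0,0,0],[2,11,0,0,0,0],[2,12,0,0,0,0],[2,13,0,0,0,0],[2,13.5,0,0,0,0],[2,13.5,0,0,0,0]]'
python3 - <<'E'
from h import *
s=sensors.read_state();print(s["contact_force"],s["torque"],s["tcp_pos"])
S=vision.snapshot("side");cv2.imwrite("pics/S7.png",cv2.resize(S["img"][230:310,180:280],(750,600),interpolation=cv2.INTER_CUBIC)[:,:,::-1])
E
```

```text
time: 16.75
tcp_pos: [0.5565, 0.2392, 0.1217]
tcp_rot: [0.008, 0.707, -0.707, -0.009]
contact_force: [-2.1, -0.3, 4.7]
gripper_width: 0.0007
[-2.0789 -0.345   4.6754] [-0.075   0.4273 -0.03  ] [0.5565 0.2392 0.1217]
```

View pics/S7.png

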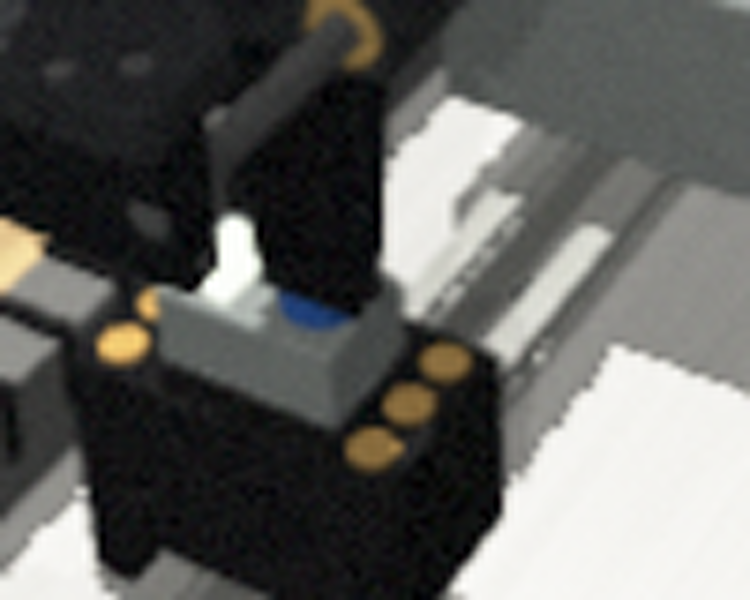

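The fingertips are on the plunger at (315,310). Force is about 4 N with the plunger about 4 mm in. I press further to its stop.

```bash
python3 -m inch '[[0,0.3,0,0,0,0],[0,0.6,0,0,0,0],[0,0.9,0,0,0,0],[0,1.2,0,0,0,0],[0,1.5,0,0,0,0],[0,1.7,0,0,0,0],[0,1.9,0,0,0,0],[0,1.9,0,0,0,0],[0,1.9,0,0,0,0],[0,1.9,0,0,0,0]]'
```

```text
time: 17.8
tcp_pos: [0.5565, 0.2393, 0.1211]
tcp_rot: [0.008, 0.707, -0.707, -0.009]
contact_force: [-7.3, -2.4, 18.0]
gripper_width: 0.0004
```

At 18 N it moved only 0.6 mm of the 1.9 mm commanded, so the plunger is at its stop. I retract.

```bash
python3 -m inch '[[0,-2,0,0,0,0],[0,-6,0,0,0,0],[0,-15,0,0,0,0],[0,-30,0,0,0,0],[5,-50,0,0,0,0],[25,-70,0,0,0,0],[55,-85,0,0,0,0],[85,-95,0,0,0,0],[105,-100,0,0,0,0],[105,-100,0,0,0,0]]'
python3 - <<'E'
from h import *
s=sensors.read_state();print(s["contact_force"],s["tcp_pos"])
S=vision.snapshot("side");T=vision.snapshot("top")
SC=((10,110,90),(25,255,255))
for n,d,bx in(("T",T,(150,185,200,235)),("S",S,(190,220,290,320))):
  for b in blobs(d,*SC,bx,3)+blobs(d,*BLU,bx,3):print(n,b[0],b[1])
a=cv2.resize(S["img"],(512,384));b=cv2.resize(S["img"][230:320,180:280],(288,259),interpolation=cv2.INTER_CUBIC)
c=np.zeros((600,800,3),np.uint8);c[:384,:512]=a;c[:259,512:]=b;c[384:,:288]=cv2.resize(T["img"],(288,216));c[384:600,288:528]=cv2.resize(T["img"][170:260,120:220],(240,216))
cv2.imwrite("pics/z8.png",c[:,:,::-1])
E
```

```text
time: 18.8
tcp_pos: [0.4503, 0.242, 0.2212]
tcp_rot: [0.008, 0.707, -0.707, -0.009]
contact_force: [0.3, -0.7, 0.7]
gripper_width: 0.0002
[ 0.2725 -0.6591  0.7443] [0.4503 0.242  0.2212]
T [164.1333 198.4667] 15
T [170.  198.5] 16
T [175.8667 198.4667] 15
T [163.4 224.4] 15
T [169.4 224.4] 15
T [175.25  224.375] 16
T [167.2979 214.7021] 47
S [196.6522 274.0435] 46
S [234.0755 283.8774] 106
S [222.4737 267.9474] 95
```

View pics/z8.png

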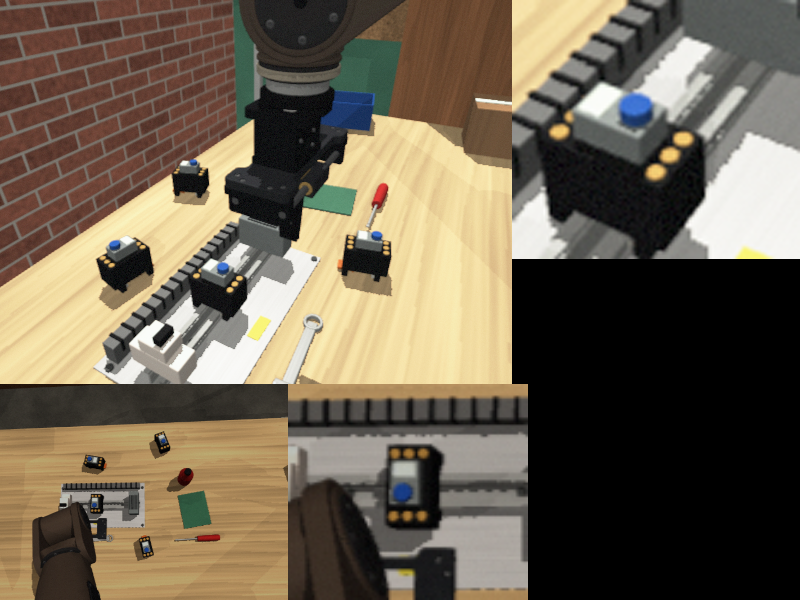

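The picture shows the contactor flat on the rail by the label, the plunger sprung back to the same pixels as before the press, the bystanders unmoved and the arm clear. I hand in.

```bash
python3 -c "
from rig import workorder;print(workorder.close_job())"
```

```text
the job is handed in; nothing more can be done
None
```

I fitted the contactor onto the rail level with the yellow label, pressed its blue plunger to the stop and let it spring back. I then backed the arm clear and handed the job in at about 19 s of the 48 s allowed.

**Hooking and rocking:** I hooked the lip at 20.5° instead of 24°, because the last wrist joint ran up to its range limit at 24°. The leg met the rail edge where the geometry predicted. Rocking it down brought the gripper to the seat height and level, within 0.1 mm and 0.1°.

**Last checks:**
- **Seating:** in the top view all six screws match the seated pose to about 0.3 px (under 1 mm), and they stayed put through the plunger press.
- **Level:** the side view agrees to about 1–1.5 px and shows the foot end level.
- **Foot click:** I did not see the orange foot under the rail edge. That it clicked is inferred from the contactor lying flat after release.
- **Plunger:** it reached its stop, with 18 N on the fingertips and no further travel. Afterwards its image was back at exactly the same pixels as before the press.
- **Surroundings:** the tools and the bottle look untouched in the last picture. The arm touches nothing.

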